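# Hold the specimen case open for the fossil's return

## Robot

A 6-joint arm with a two-finger parallel gripper is mounted at the origin on the work surface. World frame = base frame: x ahead of the robot, y to its left, z up, the work surface at z = 0. Lengths are in mm, angles in rad, forces in N, time in s.
With the tool pointing down it reaches from about 275 to 1000 mm from the base axis. Payload 8.4 kg.
Tool frame: the origin (TCP) lies on the centre line of the jaws, within the pads' length; the fingertips stand 17 mm ahead of it and the grasp point (between the pads) lies 2 mm behind it; z points along the fingers, y is the line along which they close (so a half turn about z gives the same grasp; the last joint's range is limited). The gripper opens to 85 mm and grips with 20 to 120 N. Pads are 22 mm wide; open, the fingers measure 114 mm over their backs; the gripper's body (76 mm by 85 mm) begins 54 mm behind the grasp point. The pads swing forward as they close: fully open they stand 13 mm farther back than shut.
Start: joints at [-1.138, 0.353, 1.633, -0, 1.155, -0.002], TCP at [263.267, -566.849, 223.781] pointing down, gripper open.
Joint ranges: [-2.63, 2.63], [-0.92, 2.1], [0.06, 2.66], [-1.3, 4.44], [0, 2.69], [-3.02, 3.02]. Speed limits (rad/s): [2.22, 2.22, 2.79, 3.14, 3.14, 3.14].

## Interface

Orientations are given as [roll, pitch, yaw] about the fixed x, y, z axes, in that order (R = Rz(yaw) Ry(pitch) Rx(roll)).
In Python, from rig import r, eyes gives the robot as it stands. The module is installed in compiled form; this text tells all that it offers.
- The arm moves only by the shell command python3 -m inch 'ROWS' [FORCE]. ROWS is JSON, a list of rows, each a list of 7 numbers: the shift along the tool's x, y, z in m, then the turn, a rotation vector about the tool's x, y, z in degrees, then the closure, from -1 (fully open) to 1 (shut). In form: [[x, y, z, rx, ry, rz, gripper], ...]. A call has 1 to 8 rows; each row shifts and turns the commanded pose from where the row before left it, along the tool's axes as they then stand; what a row does not reach is not made up. A row lasts 1/10 s, in which the tool goes at most 50 mm and 8.59 degrees, less where a joint would pass 70% of its speed; a pose out of reach is approached as far as the arm can. A call with a gripper value outside its range is refused whole. The fingers move at their own pace and stop on an object; FORCE is the grip in N (left out, the last holds). Time passes only in rows, so rows that do not move let the fingers close. It gives the time, the measured TCP pose, the force, the opening and the grip force at its end, in the units of the state.
- r.sense(): the state, without advancing time (a new reading comes with each control period).
- eyes.grab_frame(name): name is "scene" or "top" or "wrist"; returns a dict with "img" (420x560x3 uint8, blue, green, red), "fx", "fy", "cx", "cy" (pixels), "R" (3x3) and "t" (3): a world point X has camera coordinates R X + t; the wrist camera has in their place "hand_eye" (4x4, takes a point from camera to tool coordinates, whose origin is the TCP and whose axes are the flange's). Camera axes: x right, y down, z forward; pixel columns grow to the right and rows downward; lengths in mm; the calibration is good to about 2 mm. A picture is of the moment at which its call begins: read the wrist's pose just before it. There is no depth.
- r.sign_off(): hands the job in; it is judged then, once.
The state is a dict: "clock": time; "qpos": joint angles; "qvel": joint speeds; "joint_efforts": joint torques, N m; "eef_pos": TCP position; "tcp_rot": TCP orientation; "contact_force": force on the tool from outside, world axes, zero at the start; "wrist_torque": the same for the moment, N m; "opening": opening from 0.0 (shut) to 1.0 (fully open); "grasp_force": force on a finger pad.
Only numpy, scipy, OpenCV 4.12 (cv2) and the standard library are available. Lean on these libraries where they do the work, as an engineer would, in place of code of your own. Each camera call takes 0.05 s, during which the arm holds its last target. There are 200 camera calls.

## Task

One of the two glass-lidded specimen cases has an empty place, marked by a red removal disc; its fossil is in the dish under the microscope, and the student wants to put it back. Take that case's lid by its brass knob, raise it without ever letting it drop, and hold it open by the knob, steady at 60 degrees up from shut: finish while still holding it there. Keep the other case shut, and leave the specimens, the disc and the other things on the bench where they are.

Things in the scene. Friction and masses are not known exactly. Their poses are not given: they have to be found in the camera images.
- dark_case: fixed specimen case of black plastic, 180 (x) x 200 (y) x 55 high without lid; origin: centre of its underside, x from its front (knob side, to the robot) to its hinge side, y along the hinge. Inside, four compartments (centres 40 in x, 45 in y from the middle) on white foam 17 above the bench, walls 9, partitions to 37; each holds a specimen, or the red disc instead; seen through the clear lid
- dark_lid (a joint): angle of that case's lid, rad: 0 shut, growing as the front edge rises (60 degrees = 1.047), hard stop at 1.31. Lid: black plastic frame 180 x 200 x 12 thick round a clear pane, 0.3 to 0.5 kg; no stay or catch: let go, it falls shut from every angle (weight at the knob 1.5 to 3 N, light hinge)
- dark_hinge (a point): point on the hinge line of that lid, in the middle of the case's far top edge, 55 above the bench; the lid turns about the case's y axis through it
- dark_knob: brass knob upright on the middle of the lid's front rail, turning with the lid: stem 12 dia, round head 22 dia from 13 to 35 above the rail; origin at its foot on the rail (171 from the hinge line along the lid, 12 above the rim when shut), z along the knob. Pinched from above along the case's y, it can turn between the fingers as the lid rises
- dark_grip (a point): middle of that knob's head, 24 above the rail (171 in front of and 36 above the hinge line when shut)
- oak_case: fixed specimen case of brown wood, 180 (x) x 200 (y) x 55 high without lid; origin: centre of its underside, x from its front (knob side, to the robot) to its hinge side, y along the hinge. Inside, four compartments (centres 40 in x, 45 in y from the middle) on white foam 17 above the bench, walls 9, partitions to 37; each holds a specimen, or the red disc instead; seen through the clear lid
- oak_lid (a joint): angle of that case's lid, rad: 0 shut, growing as the front edge rises (60 degrees = 1.047), hard stop at 1.31. Lid: brown wood frame 180 x 200 x 12 thick round a clear pane, 0.3 to 0.5 kg; no stay or catch: let go, it falls shut from every angle (weight at the knob 1.5 to 3 N, light hinge)
- oak_hinge (a point): point on the hinge line of that lid, in the middle of the case's far top edge, 55 above the bench; the lid turns about the case's y axis through it
- oak_knob: brass knob upright on the middle of the lid's front rail, turning with the lid: stem 12 dia, round head 22 dia from 13 to 35 above the rail; origin at its foot on the rail (171 from the hinge line along the lid, 12 above the rim when shut), z along the knob. Pinched from above along the case's y, it can turn between the fingers as the lid rises
- oak_grip (a point): middle of that knob's head, 24 above the rail (171 in front of and 36 above the hinge line when shut)
- removal_disc: red flat disc, 38 dia x 4 thick, lying in the empty compartment of one of the two cases; origin at the centre of its underside
- ammonite: reddish-brown coiled fossil, 44 dia x 18 high, loose in a compartment of a case; origin at the centre of its underside
- limpet: white ribbed cone-shaped shell, 42 dia x 21 high, loose in a compartment of a case; origin at the centre of its underside
- urchin: tan domed fossil sea urchin, 40 dia x 24 high, loose in a compartment of a case; origin at the centre of its underside
- dish: clear open dish, 84 dia x 13, with a dark coiled fossil, lying on the stage (47 above the bench) of the white stereo microscope, 340 high, fixed at the left of the bench; not to be touched; origin at the centre of its underside
- loupe: folding hand lens lying in front of the cases: ring 50 dia, black handle to 100 from the ring's centre along its x, 12 high; not to be touched; origin under the ring's centre
- forceps: steel forceps, 115 long (x), 8 high, lying behind the cases; not to be touched; origin at the centre of the underside
- vial: amber vial with a white cap, 28 dia x 62 high, standing behind the cases; not to be touched; origin at the centre of its underside
- petri_stack: three clear stacked dishes, 90 dia x 43 high, to the right of the cases; not to be touched; origin at the centre of its underside

How it is judged:
By the outcome, as a careful person would: the job done as asked, in the order asked, and still so for the second after the job is handed in, while the arm keeps its last pose, push and grip.
It also fails if it takes over 37 s, if anything falls off the work surface, if the arm or the gripper's body presses on something with over 40 N, if the wrist force passes 120 N, or if a joint passes its speed limit or range.

## Working session

There is one attempt and no reset: what is moved stays moved. The work goes in short steps, Python scripts to look and compute and a shell command to move; the robot and the scene stay as the last step left them, time stands still between calls to the robot, and variables do not carry over. Pictures are saved under pics/ and viewed, at most 10 in all, crops included, and the job is handed in when it is done.

```bash
mkdir -p pics; python3 - <<'E'
from rig import r, eyes
import cv2,pickle
s=r.sense();print(s)
d={}
for n in("scene","top"):
    f=eyes.grab_frame(n);d[n]=f;cv2.imwrite(f"pics/{n}0.png",f["img"])
    print(n,f["fx"],f["cx"],f["cy"],f["R"],f["t"])
pickle.dump(d,open("f0.pkl","wb"))
E
```

```text
{'clock': 0.0, 'qpos': array([-1.13835276e+00,  3.53672011e-01,  1.63412328e+00,  2.52215013e-05,
        1.15519260e+00, -2.38489025e-03]), 'qvel': array([-6.71362411e-05,  5.20591824e-04,  2.20545796e-04, -1.31524726e-03,
        6.41998646e-04, -5.25423765e-04]), 'joint_efforts': array([-3.15500140e-03, -6.05263853e+01, -3.42068660e+01, -4.42666478e-04,
        9.35332733e-03, -8.32674004e-06]), 'eef_pos': array([ 263.09935803, -566.39653325,  223.05142408]), 'tcp_rot': array([-3.14019747e+00, -2.63876577e-05,  4.34818238e-01]), 'contact_force': array([-0.74442745,  0.75912788,  0.02066897]), 'wrist_torque': array([-0.03750338, -0.02531668,  0.04470551]), 'grasp_force': 0.0, 'opening': 1.0023702862420993}
scene 443.6344484088976 276.43666663095723 218.0176367697103 [[ 0.68073198  0.73249816 -0.00710058]
 [ 0.51502987 -0.48548028 -0.70643692]
 [-0.52091094  0.47723719 -0.70774039]] [-409.40120773 -244.79706638 1591.14043174]
top 531.246254656539 283.8594787114996 202.3995094425125 [[ 0.03730684 -0.99930286 -0.00141479]
 [-0.97793124 -0.03621766 -0.20576389]
 [ 0.20556921  0.00905997 -0.97860064]] [   7.07347058  596.83936876 1496.85170882]
```

View pics/scene0.png

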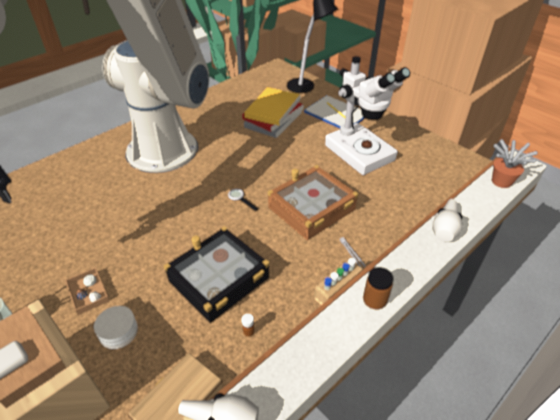

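View pics/top0.png

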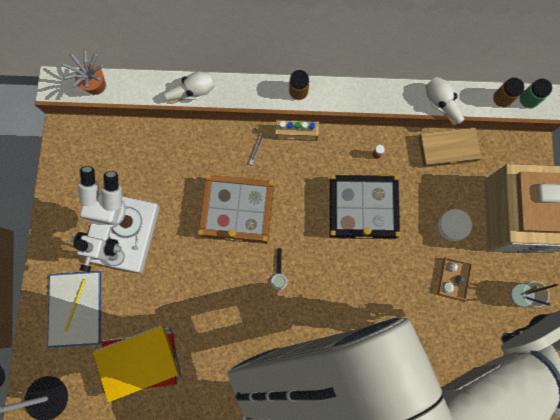

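The oak case is at about (237,209) in the top view with a red spot at (222,220). The dark case is at about (365,207) with a brownish item at (347,222). I'll zoom in on both to tell the disc from the ammonite.

```bash
python3 - <<'E'
import pickle,cv2,numpy as np
d=pickle.load(open("f0.pkl","rb"))
t=d["top"]["img"];s=d["scene"]["img"]
z=lambda im,x,y,w,h:cv2.resize(im[y:y+h,x:x+w],(400,300),interpolation=cv2.INTER_CUBIC)
a=np.vstack([np.hstack([z(t,190,165,100,75),z(t,318,165,100,75)]),np.hstack([z(s,258,160,108,81),z(s,160,225,120,90)])])
cv2.imwrite("pics/z0.png",a)
E
```

```text
(no output)
```

View pics/z0.png

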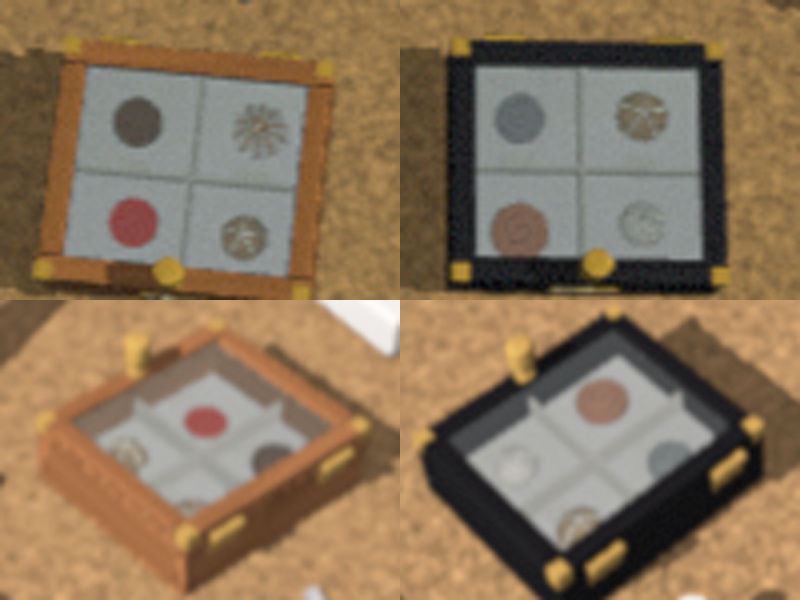

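Oak case holds the flat red disc, while the dark case holds the larger coiled ammonite. So I open the oak lid. In the crop its corner caps are at (72,45), (325,68), (42,268) and (302,292), and the knob head is at (168,271).

```bash
cat > h.py <<'E'
import numpy as np
from scipy.spatial.transform import Rotation as Ro
def ray(f,u,v):
    R=np.array(f["R"]);t=np.array(f["t"])
    return -R.T@t, R.T@np.array([(u-f["cx"])/f["fx"],(v-f["cy"])/f["fy"],1])
def at(f,u,v,z):
    c,d=ray(f,u,v);return c+d*(z-c[2])/d[2]
def tri(obs):
    A=np.zeros((3,3));b=np.zeros(3)
    for f,u,v in obs:
        c,d=ray(f,u,v);d=d/np.linalg.norm(d);P=np.eye(3)-np.outer(d,d);A+=P;b+=P@c
    return np.linalg.solve(A,b)
E
python3 - <<'E'
from h import *
import pickle
d=pickle.load(open("f0.pkl","rb"));t=d["top"];s=d["scene"]
np.set_printoptions(precision=1,suppress=True)
C=np.array([at(t,190+x/4,165+y/4,68) for x,y in[(72,45),(325,68),(302,292),(42,268)]])
print(C, C.mean(0),[np.linalg.norm(C[i]-C[i-1]) for i in range(4)])
S=np.array([at(s,258+x*.27,160+(y-300)*.27,68) for x,y in[(360,425),(186,535),(43,422),(216,327)]])
print(S,S.mean(0))
for Q in(C,S):
    ax=Q[0]+Q[1]-Q[2]-Q[3];ay=Q[0]+Q[3]-Q[1]-Q[2]
    print("yaw x",np.degrees(np.arctan2(ax[1],ax[0])),"yaw y",np.degrees(np.arctan2(-ay[0],ay[1])))
print("knob top",at(t,232,232.75,100),"scene",at(s,295.3,170.8,102),tri([(t,232,232.75),(s,295.3,172)]))
E
```

```text
[[665.5 256.1  68. ]
 [654.9  68.6  68. ]
 [488.2  78.2  68. ]
 [498.7 266.7  68. ]] [576.8 167.4  68. ] [np.float64(167.19355949338373), np.float64(187.77206460094655), np.float64(167.03758730474905), np.float64(188.78872884828695)]
[[670.  255.9  68. ]
 [660.3  66.3  68. ]
 [493.   73.7  68. ]
 [504.6 263.2  68. ]] [582.  164.8  68. ]
yaw x -3.451272265421583 yaw y -3.206686136859823
yaw x -2.5245332263032596 yaw y -3.2113095983780044
knob top [495.1 172.2 100. ] scene [500.7 172.4 102. ] [497.  174.1  93.8]
```

Both views agree: oak centre is about (579,166), yaw about -3.2°, and the knob should be at (498,171), which matches the direct measurement. Turning the tool first, then moving above the knob.

```bash
python3 -m inch '[[0,0,0,0,0,7,-1],[0,0,0,0,0,7,-1],[0,0,0,0,0,7,-1],[0,0,0,0,0,7,-1],[0.01,-0.0375,0,0,0,0,-1],[0.01,-0.0375,0,0,0,0,-1],[0.01,-0.0375,0,0,0,0,-1],[0.01,-0.0375,0,0,0,0,-1]]' 60
python3 -m inch '[[0.01,-0.0375,0,0,0,0,-1],[0.01,-0.0375,0,0,0,0,-1],[0.01,-0.0375,0,0,0,0,-1],[0.01,-0.0375,0,0,0,0,-1],[0.01,-0.0375,0,0,0,0,-1],[0.01,-0.0375,0,0,0,0,-1],[0.01,-0.0375,0,0,0,0,-1],[0.01,-0.0375,0,0,0,0,-1]]'
python3 -m inch '[[0.009,-0.0375,0,0,0,0,-1],[0.009,-0.0375,0,0,0,0,-1],[0.009,-0.0375,0,0,0,0,-1],[0.009,-0.0375,0,0,0,0,-1],[0.009,-0.0375,0,0,0,0,-1],[0.009,-0.0375,0,0,0,0,-1],[0.009,-0.0375,0,0,0,0,-1],[0.008,-0.036,0,0,0,0,-1]]'
python3 -m inch '[[0,0,0,0,0,0,-1],[0,0,0,0,0,0,-1]]'
python3 - <<'E'
from rig import r, eyes
import cv2,pickle
s=r.sense();f=eyes.grab_frame("wrist");pickle.dump((s,f),open("w1.pkl","wb"));cv2.imwrite("pics/w1.png",f["img"])
print(s["eef_pos"],s["tcp_rot"],s["clock"],f["hand_eye"],f["fx"])
E
```

```text
clock: 0.9
eef_pos: [311.3, -417.6, 223.4]
tcp_rot: [-3.141, 0.0, -0.054]
contact_force: [0.2, 0.1, 0.3]
opening: 1.0
grasp_force: 0.0
clock: 1.7
eef_pos: [407.3, -122.4, 223.7]
tcp_rot: [-3.142, 0.0, -0.054]
contact_force: [0.8, -0.3, -0.5]
opening: 1.005
grasp_force: 0.0
clock: 2.5
eef_pos: [494.4, 172.0, 223.6]
tcp_rot: [3.141, 0.0, -0.054]
contact_force: [0.1, -0.1, -0.6]
opening: 1.002
grasp_force: 0.0
clock: 2.7
eef_pos: [493.9, 170.7, 223.2]
tcp_rot: [3.141, 0.001, -0.052]
contact_force: [0.1, 0.2, -0.1]
opening: 0.997
grasp_force: 0.0
[493.87656874 170.68059558 223.23768293] [ 3.14089127e+00  1.12788557e-03 -5.20534692e-02] 2.7 [[ 3.62311613e-04 -9.45677955e-01 -3.25104712e-01  8.37722196e+01]
 [ 9.99999920e-01  2.86693097e-04  2.80501138e-04 -2.02016063e+00]
 [-1.72058466e-04 -3.25104787e-01  9.45677983e-01 -1.50024577e+02]
 [ 0.00000000e+00  0.00000000e+00  0.00000000e+00  1.00000000e+00]] 343.9670476550865
```

View pics/w1.png

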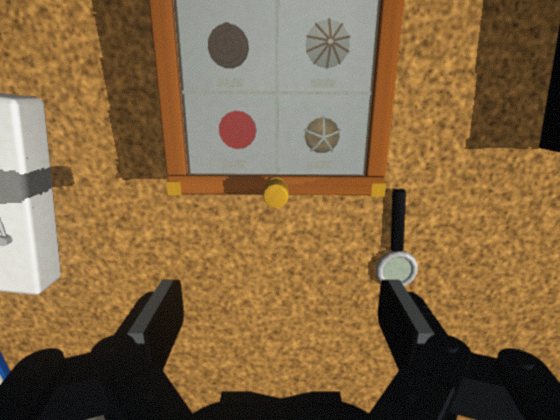

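The wrist view confirms the red disc in the oak case. The knob's head top is at about (277,197), the front corner caps at (174,188) and (378,189), and the loupe lies at (397,267), right of the knob.

```bash
cat >> h.py <<'E'
def wf(s,f):
    T=np.eye(4);T[:3,:3]=Ro.from_euler("xyz",s["tcp_rot"]).as_matrix();T[:3,3]=s["eef_pos"]
    M=np.linalg.inv(T@np.array(f["hand_eye"]));return dict(f,R=M[:3,:3],t=M[:3,3])
def px(f,X):
    c=np.array(f["R"])@X+np.array(f["t"]);return np.array([f["fx"]*c[0]/c[2]+f["cx"],f["fy"]*c[1]/c[2]+f["cy"]])
E
python3 - <<'E'
from h import *
import pickle,cv2
s,f=pickle.load(open("w1.pkl","rb"));f=wf(s,f)
np.set_printoptions(precision=1,suppress=True)
print("top",at(f,277,197,102),"caps",at(f,174,188,68),at(f,378,189,68), "loupe",at(f,397,267,5))
for x in(494,497,500):
  print(x,px(f,np.array([x,170,102])),px(f,np.array([x,170,80])))
cv2.imwrite("pics/w1z.png",cv2.resize(f["img"][165:225,240:320],(640,480),interpolation=cv2.INTER_CUBIC))
E
```

```text
top [497.2 175.1 102. ] caps [500.6 269.7  68. ] [490.   82.9  68. ] loupe [373.6  38.5   5. ]
494 [283.4 200.5] [283.1 193.1]
497 [283.2 197. ] [283.  189.9]
500 [283.  193.5] [282.8 186.6]
```

View pics/w1z.png

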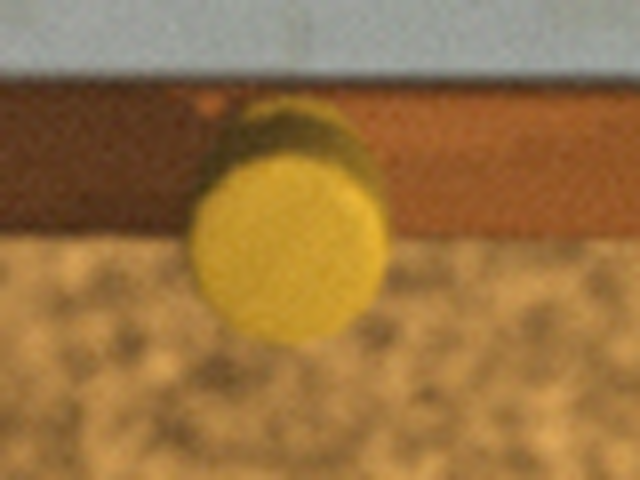

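Knob head centre is about (498,175,91), with caps midpoint and yaw -3.25° consistent. Descending so the pads overlap the head with about 10 mm clearance over the rail.

```bash
python3 -m inch '[[0.004,-0.0045,0.025,0,0,0,-1],[0,0,0.03,0,0,0,-1],[0,0,0.03,0,0,0,-1],[0,0,0.025,0,0,0,-1],[0,0,0.019,0,0,0,-1],[0,0,0,0,0,0,-1],[0,0,0,0,0,0,-1]]' 60 && python3 -m inch '[[0,0,0,0,0,0,1],[0,0,0,0,0,0,1],[0,0,0,0,0,0,1],[0,0,0,0,0,0,1],[0,0,0,0,0,0,1],[0,0,0,0,0,0,1],[0,0,0,0,0,0,1],[0,0,0,0,0,0,1]]'
```

```text
clock: 3.45
eef_pos: [498.4, 173.6, 95.1]
tcp_rot: [3.141, 0.001, -0.055]
contact_force: [-0.2, 0.1, -0.3]
opening: 1.001
grasp_force: 0.0
clock: 4.25
eef_pos: [498.5, 174.6, 94.7]
tcp_rot: [3.142, 0.0, -0.054]
contact_force: [0.2, 0.4, 1.3]
opening: 0.001
grasp_force: 0.0
```

The fingers shut fully without holding anything, so I'm looking now.

```bash
python3 - <<'E'
from rig import r, eyes
import cv2,pickle,numpy as np
s=r.sense();f=eyes.grab_frame("wrist");t=eyes.grab_frame("scene");pickle.dump((s,f,t),open("w2.pkl","wb"))
a=np.hstack([cv2.resize(f["img"][100:420,120:440],(400,400)),cv2.resize(t["img"][130:230,250:350],(400,400),interpolation=cv2.INTER_CUBIC)])
cv2.imwrite("pics/w2.png",a)
E
```

```text
(no output)
```

View pics/w2.png

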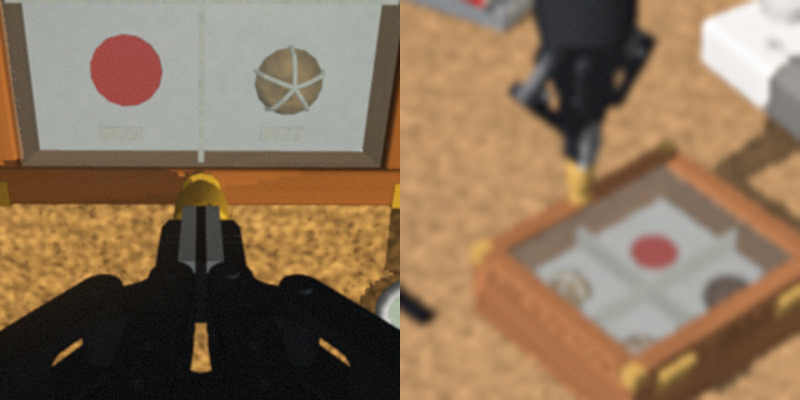

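```bash
python3 - <<'E'
from h import *
import pickle
s,f,t=pickle.load(open("w2.pkl","rb"));g=wf(s,f)
np.set_printoptions(precision=1,suppress=True)
print(s["eef_pos"],s["opening"],s["contact_force"])
R=Ro.from_euler("xyz",s["tcp_rot"]).as_matrix();p=s["eef_pos"]
cw=lambda q:np.array([(q[0]-120)*1.25,(q[1]-100)*1.25]); cs=lambda q:np.array([400+(q[0]-250)*4,(q[1]-130)*4])
for n,d in(("tip",[0,0,17]),("tip+x",[11,0,17]),("tip-x",[-11,0,17]),("tcp",[0,0,0]),("grasp",[0,0,-2])):
    X=p+R@np.array(d);print(n,X,"wrist crop",cw(px(g,X)),"scene crop",cs(px(t,X)))
for k in([498,175,102],[498,175,80],[498,175,67],[509,175,102],[509,175,80]):
    k=np.array(k);print("knob",k,cw(px(g,k)),cs(px(t,k)))
E
```

```text
[498.5 174.6  94.7] 0.0006162732104659 [0.2 0.4 1.3]
tip [498.5 174.6  77.7] wrist crop [204.9 197.4] scene crop [580.5 185.4]
tip+x [509.5 174.   77.7] wrist crop [205. 174.] scene crop [590.  192.4]
tip-x [487.5 175.2  77.7] wrist crop [204.8 220. ] scene crop [571.  178.4]
tcp [498.5 174.6  94.7] wrist crop [205.4 217. ] scene crop [581.  168.1]
grasp [498.5 174.6  96.7] wrist crop [205.4 219.5] scene crop [581. 166.]
knob [498 175 102] [204.5 227.7] [581.1 160.1]
knob [498 175  80] [204.  200.9] [580.5 182.6]
knob [498 175  67] [203.8 187.8] [580.1 195.6]
knob [509 175 102] [203.  201.6] [591.4 166.7]
knob [509 175  80] [202.7 177.3] [590.6 189.3]
```

The picture shows the shut fingertips standing over the knob's head rather than around it: tips at crop (200,207), head behind and below, with y well centred. The open tips in the earlier wrist image imply the same thing, that they reach about 24 mm less far than stated. I'll reopen, go down about 20 mm, check the force, and close.

```bash
python3 -m inch '[[0,0,0,0,0,0,-1],[0,0,0,0,0,0,-1],[0,0,0,0,0,0,-1],[0,0,0,0,0,0,-1],[0,0,0,0,0,0,-1],[0,0,0,0,0,0,-1]]' && python3 -m inch '[[0,0,0.007,0,0,0,-1],[0,0,0.007,0,0,0,-1],[0,0,0.006,0,0,0,-1],[0,0,0,0,0,0,-1]]' && python3 -m inch '[[0,0,0,0,0,0,1],[0,0,0,0,0,0,1],[0,0,0,0,0,0,1],[0,0,0,0,0,0,1],[0,0,0,0,0,0,1],[0,0,0,0,0,0,1],[0,0,0,0,0,0,1],[0,0,0,0,0,0,1]]'
```

```text
clock: 4.95
eef_pos: [498.5, 174.5, 94.8]
tcp_rot: [3.142, 0.0, -0.054]
contact_force: [-0.0, 0.6, 0.6]
opening: 0.987
grasp_force: 0.0
clock: 5.35
eef_pos: [497.7, 174.3, 73.5]
tcp_rot: [3.141, 0.002, -0.054]
contact_force: [0.4, 0.3, 0.1]
opening: 1.0
grasp_force: 0.0
clock: 6.15
eef_pos: [498.7, 174.5, 75.2]
tcp_rot: [3.142, -0.0, -0.054]
contact_force: [-1.3, -1.9, 5.4]
opening: 0.234
grasp_force: 58.5
```

Gripped (58 N, opening about 20 mm). Now I work out the arc about the hinge, tilting the tool by half the lid angle.

```bash
cat > arc.py <<'E'
import numpy as np
def tcp(th,k=.5,b=17.):
    th=np.radians(th);ph=k*th
    C=np.array([-171*np.cos(th)+36*np.sin(th),171*np.sin(th)+36*np.cos(th)])
    return C+b*np.array([-np.sin(ph),-np.cos(ph)]),ph
def rows(a,e,st,k=.5):
    for t in np.arange(a,e,st):
        p,ph=tcp(t,k);q,ph2=tcp(t+st,k);d=q-p
        print(t,"x %.1f z %.1f ry %.2f"%(d@[np.cos(ph),-np.sin(ph)],d@[-np.sin(ph),-np.cos(ph)],-np.degrees(ph2-ph)))
E
python3 -c "
from arc import *
rows(0,60,2.5)
print([(t,tcp(t)[0]) for t in (0,10,20,40,50,60)])"
```

```text
0.0 x 1.4 z -7.4 ry -1.25
2.5 x 1.5 z -7.4 ry -1.25
5.0 x 1.7 z -7.3 ry -1.25
7.5 x 1.8 z -7.3 ry -1.25
10.0 x 2.0 z -7.2 ry -1.25
12.5 x 2.2 z -7.2 ry -1.25
15.0 x 2.3 z -7.1 ry -1.25
17.5 x 2.5 z -7.1 ry -1.25
20.0 x 2.6 z -7.0 ry -1.25
22.5 x 2.8 z -6.9 ry -1.25
25.0 x 2.9 z -6.9 ry -1.25
27.5 x 3.1 z -6.8 ry -1.25
30.0 x 3.2 z -6.7 ry -1.25
32.5 x 3.4 z -6.6 ry -1.25
35.0 x 3.5 z -6.6 ry -1.25
37.5 x 3.7 z -6.5 ry -1.25
40.0 x 3.8 z -6.4 ry -1.25
42.5 x 3.9 z -6.3 ry -1.25
45.0 x 4.1 z -6.2 ry -1.25
47.5 x 4.2 z -6.1 ry -1.25
50.0 x 4.3 z -6.0 ry -1.25
52.5 x 4.5 z -5.9 ry -1.25
55.0 x 4.6 z -5.8 ry -1.25
57.5 x 4.7 z -5.7 ry -1.25
[(0, array([-171.,   19.])), (10, array([-163.632439  ,   48.21160762])), (20, array([-151.32673202,   75.57264706])), (40, array([-113.66758826,  121.51950666])), (50, array([-89.52359175, 138.72672134])), (60, array([-62.82308546, 151.36791218]))]
```

```bash
python3 -m inch '[[0.0014,0,-0.0074,0,-1.25,0,1],[0.0015,0,-0.0074,0,-1.25,0,1],[0.0017,0,-0.0073,0,-1.25,0,1],[0.0018,0,-0.0073,0,-1.25,0,1],[0,0,0,0,0,0,1]]' 60
python3 - <<'E'
from rig import r, eyes
import cv2,pickle,numpy as np
s=r.sense();f=eyes.grab_frame("wrist");t=eyes.grab_frame("scene");pickle.dump((s,f,t),open("w3.pkl","wb"))
a=np.hstack([cv2.resize(f["img"],(480,360)),cv2.resize(t["img"][120:240,245:345],(300,360),interpolation=cv2.INTER_CUBIC)])
cv2.imwrite("pics/w3.png",a);print(s["wrist_torque"])
E
```

```text
clock: 6.65
eef_pos: [506.3, 174.0, 104.1]
tcp_rot: [3.142, 0.088, -0.054]
contact_force: [0.9, -0.2, -5.1]
opening: 0.233
grasp_force: 59.0
[-0.08321023 -0.15820346  0.13322137]
```

View pics/w3.png

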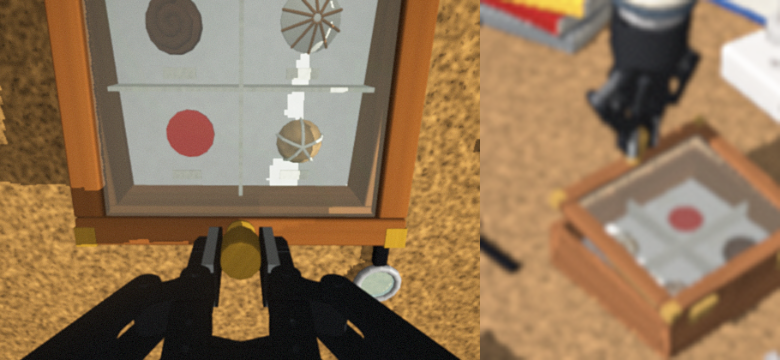

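The lid is up about 10° with the knob held squarely between the pads (wrist crop about (240,250)) and the gap visible in the scene crop. Forces are small, so I continue along the arc.

```bash
python3 -m inch '[[0.002,0,-0.0072,0,-1.25,0,1],[0.0022,0,-0.0072,0,-1.25,0,1],[0.0023,0,-0.0071,0,-1.25,0,1],[0.0025,0,-0.0071,0,-1.25,0,1],[0.0026,0,-0.007,0,-1.25,0,1],[0.0028,0,-0.0069,0,-1.25,0,1],[0,0,0,0,0,0,1]]' 60
python3 -m inch '[[0.0029,0,-0.0069,0,-1.25,0,1],[0.0031,0,-0.0068,0,-1.25,0,1],[0.0032,0,-0.0067,0,-1.25,0,1],[0.0034,0,-0.0066,0,-1.25,0,1],[0.0035,0,-0.0066,0,-1.25,0,1],[0.0037,0,-0.0065,0,-1.25,0,1],[0,0,0,0,0,0,1]]' 60
```

```text
clock: 7.45
eef_pos: [527.4, 172.8, 143.5]
tcp_rot: [3.141, 0.216, -0.054]
contact_force: [5.5, -1.6, -8.2]
opening: 0.231
grasp_force: 59.0
clock: 8.15
eef_pos: [556.1, 171.1, 175.9]
tcp_rot: [3.141, 0.349, -0.055]
contact_force: [2.6, -1.4, -9.9]
opening: 0.229
grasp_force: 59.3
```

```bash
python3 -m inch '[[0.0038,0,-0.0064,0,-1.25,0,1],[0.0039,0,-0.0063,0,-1.25,0,1],[0.0041,0,-0.0062,0,-1.25,0,1],[0.0042,0,-0.0061,0,-1.25,0,1],[0,0,0,0,0,0,1]]' 60
python3 -m inch '[[0.0043,0,-0.006,0,-1.25,0,1],[0.0045,0,-0.0059,0,-1.25,0,1],[0.0046,0,-0.0058,0,-1.25,0,1],[0.0047,0,-0.0057,0,-1.25,0,1],[0,0,0,0,0,0,1],[0,0,0,0,0,0,1]]' 60
python3 - <<'E'
from rig import r, eyes
import cv2,pickle,numpy as np
s=r.sense();d={n:eyes.grab_frame(n) for n in("wrist","scene","top")};pickle.dump((s,d),open("w4.pkl","wb"))
z=lambda im,x,y,w,h:cv2.resize(im[y:y+h,x:x+w],(400,300),interpolation=cv2.INTER_CUBIC)
a=np.hstack([z(d["scene"]["img"],236,110,140,105),z(d["top"]["img"],190,150,120,90)])
b=np.hstack([cv2.resize(d["wrist"]["img"],(400,300)),np.zeros((300,400,3),np.uint8)])
cv2.imwrite("pics/w4.png",np.vstack([a,b]))
E
```

```text
clock: 8.65
eef_pos: [579.7, 169.8, 193.2]
tcp_rot: [3.14, 0.437, -0.055]
contact_force: [0.4, -2.4, -9.0]
opening: 0.226
grasp_force: 59.6
clock: 9.25
eef_pos: [606.5, 168.2, 204.9]
tcp_rot: [3.14, 0.522, -0.056]
contact_force: [4.7, -3.7, -17.5]
opening: 0.226
grasp_force: 59.6
```

View pics/w4.png

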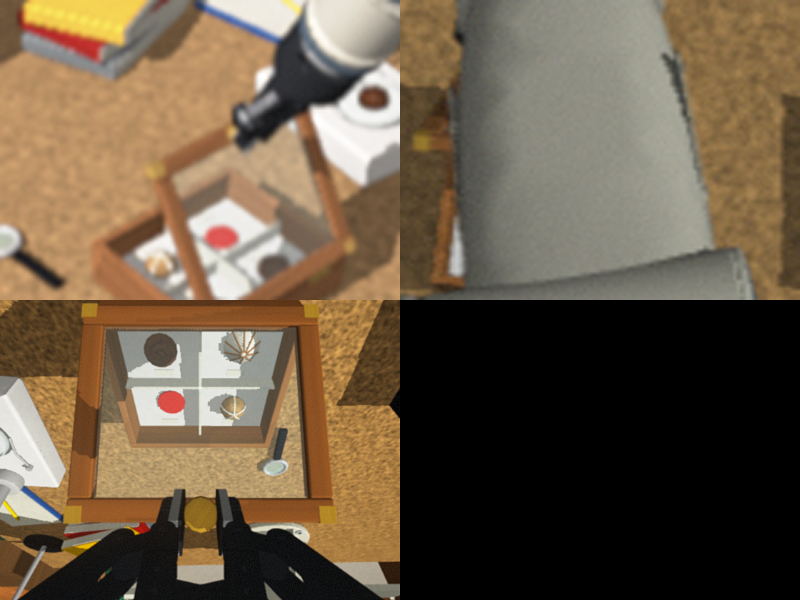

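The lid is well open with the knob still in the pads. Corner caps: wrist (73,213), (326,214), (89,11) and (311,11) in its tile, scene (155,172) in its tile. All specimens and the disc are undisturbed. Next I fit the lid angle to these.

```bash
cat > fit.py <<'E'
from h import *
from scipy.optimize import least_squares
def cap(a,y,th,hx,hy,hz=55,h=13,yaw=np.radians(-3.25)):
    u=-a*np.cos(th)+h*np.sin(th);z=hz+a*np.sin(th)+h*np.cos(th)
    return np.array([hx+u*np.cos(yaw)-y*np.sin(yaw),hy+u*np.sin(yaw)+y*np.cos(yaw),z])
def fit(obs,free):
    def res(p):
        q=[p[0],669,165,55]; q[:]=[p[0]]+([p[1],p[2],55] if free else q[1:])
        return np.concatenate([px(f,cap(a,y,*q))-[u,v] for f,u,v,a,y in obs])
    o=least_squares(res,[1.0,669,165]);return np.degrees(o.x[0]),o.x[1:],np.round(o.fun,1)
E
python3 - <<'E'
from fit import *
import pickle
s,d=pickle.load(open("w4.pkl","rb"));g=wf(s,d["wrist"])
W=[(g,102,298,173.5,94),(g,456,300,173.5,-94),(g,125,15,6.5,94),(g,435,15,6.5,-94)]
S=[(d["scene"],290.3,170.2,173.5,-94)]
np.set_printoptions(precision=1,suppress=True)
for fr in(0,1): print(fit(W,fr),fit(W+S,fr))
print("scene only",fit(S,0), s["contact_force"],s["wrist_torque"],s["eef_pos"])
E
```

```text
(np.float64(57.07958259529212), array([669., 165.]), array([ 4.2,  0.6,  3.6, -1.5,  1.2, -1.7,  3.9, -1.1])) (np.float64(57.038990520931506), array([669., 165.]), array([ 4.3,  0.6,  3.5, -1.6,  1.3, -1.7,  3.9, -1. ,  1.1, -0.9]))
(np.float64(57.40140918408831), array([668.2, 166.9]), array([ 0.5,  1.5,  0.4, -0.7, -1.4, -0.2,  0.4,  0.4])) (np.float64(57.334464939368935), array([668.2, 166.8]), array([ 0.7,  1.4,  0.3, -0.7, -1.3, -0.3,  0.5,  0.4,  1.6, -1.3]))
scene only (np.float64(55.418837292103724), array([669., 165.]), array([ 0., -1.])) [  4.7  -3.7 -17.5] [-0.9 -2.2 -0.1] [606.5 168.2 204.9]
```

The lid sits at about 57.3°, with about 18 N of tension outward from the hinge. I'll move about 8 mm along the tangent and ease about 1.5 mm inward.

```bash
python3 -m inch '[[0.0033,0,-0.0025,0,0,0,1],[0.0033,0,-0.0025,0,0,0,1],[0,0,0,0,0,0,1],[0,0,0,0,0,0,1],[0,0,0,0,0,0,1]]' 60
python3 - <<'E'
from rig import r, eyes
import cv2,pickle,numpy as np
s=r.sense();d={n:eyes.grab_frame(n) for n in("wrist","scene")};pickle.dump((s,d),open("w5.pkl","wb"))
z=lambda im,x,y,w,h:cv2.resize(im[y:y+h,x:x+w],(400,300),interpolation=cv2.INTER_CUBIC)
w=d["wrist"]["img"]
b=np.hstack([cv2.resize(w,(560,420))[:,:],cv2.resize(d["scene"]["img"][130:235,250:310],(240,420),interpolation=cv2.INTER_CUBIC)])
cv2.imwrite("pics/w5.png",b);print(s["wrist_torque"])
E
```

```text
clock: 9.9
eef_pos: [614.4, 167.8, 207.0]
tcp_rot: [3.141, 0.523, -0.054]
contact_force: [2.4, -5.4, -16.2]
opening: 0.226
grasp_force: 59.6
[-0.57850922 -1.6299243   0.80062067]
```

View pics/w5.png

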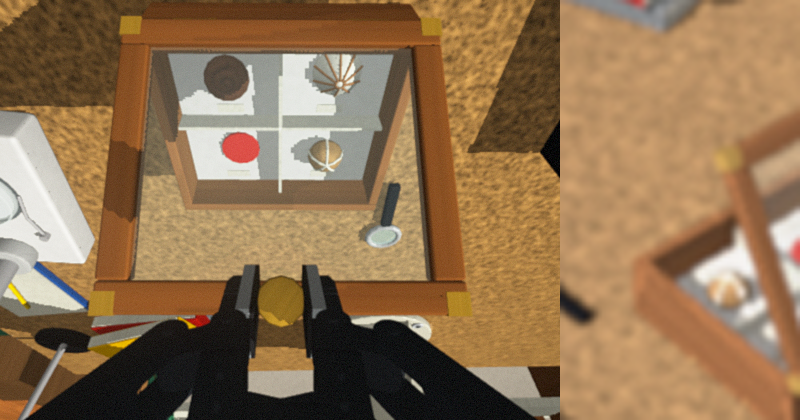

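The lid is higher and the knob is still between the pads. Caps are at (101,302), (458,303), (130,25) and (431,25), and the scene cap is at (292,170).

```bash
python3 - <<'E'
from fit import *
import pickle
s,d=pickle.load(open("w5.pkl","rb"));g=wf(s,d["wrist"])
W=[(g,101,302,173.5,94),(g,458,303,173.5,-94),(g,130,25,6.5,94),(g,431,25,6.5,-94)]
S=[(d["scene"],292,170,173.5,-94)]
np.set_printoptions(precision=1,suppress=True)
for fr in(0,1): print(fit(W,fr),fit(W+S,fr))
print("scene only",fit(S,0))
E
```

```text
(np.float64(60.13751886379134), array([669., 165.]), array([ 3.5, -0.2,  3.2, -0.9,  1.5, -1. ,  3.1,  0.1])) (np.float64(60.08060171604659), array([669., 165.]), array([ 3.7, -0.2,  3. , -0.9,  1.5, -1. ,  3.1,  0.2,  1.5, -0.5]))
(np.float64(60.32362627673213), array([668.6, 166.6]), array([ 0.2,  0.2,  0.3, -0.5, -0.9, -0.3,  0.3,  0.9])) (np.float64(60.2447751057777), array([668.6, 166.6]), array([ 0.6,  0.2,  0.2, -0.5, -0.8, -0.3,  0.3,  0.9,  1.9, -0.8]))
scene only (np.float64(58.02820172437157), array([669., 165.]), array([ 0.1, -0.7]))
```

The lid is at about 60.2°. I'll check that it stays steady, then hand in.

```bash
python3 -m inch '[[0,0,0,0,0,0,1],[0,0,0,0,0,0,1],[0,0,0,0,0,0,1],[0,0,0,0,0,0,1],[0,0,0,0,0,0,1],[0,0,0,0,0,0,1],[0,0,0,0,0,0,1],[0,0,0,0,0,0,1]]' 60
python3 - <<'E'
from rig import r, eyes
import pickle,cv2,numpy as np
f=eyes.grab_frame("wrist")["img"];o=pickle.load(open("w5.pkl","rb"))[1]["wrist"]["img"]
g=lambda i:cv2.cvtColor(i,cv2.COLOR_BGR2GRAY).astype(np.float32)
print("image shift px",cv2.phaseCorrelate(g(o)[:300],g(f)[:300])); s=r.sense();print(np.abs(s["qvel"]).max(),s["grasp_force"])
print(r.sign_off())
E
```

```text
clock: 10.8
eef_pos: [614.4, 167.8, 207.0]
tcp_rot: [3.141, 0.523, -0.054]
contact_force: [2.0, -6.0, -15.7]
opening: 0.227
grasp_force: 59.6
image shift px ((-0.004446685127049932, 0.007870771982311453), 1.007603648856834)
0.002288878455142384 59.571189880371094
the job is handed in; nothing more can be done
None
```

The oak case, the one with the red disc, has its lid held open by the knob, steady at about 60° as measured from the camera images; I handed the job in at about 11 s without touching the dark case or the other things.

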